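# Brush the scrap off the die box and hold its sprung cover open

## Task

Take the bench brush by its upright grip and, with the brush and not the fingers, sweep the three brass scrap pieces off the closed cover of the die box into the scrap tray on its side. Then set the brush down on the worktop, clear of the die box, lift the cover by its bar handle until it stands 60 degrees open from shut, and hold it there: it springs shut if let go, so finish still holding it. Leave the tape roll, the wire spool and the tin where they are.

Things in the scene. Friction and masses are not known exactly. Their poses are not given: they have to be found in the camera images.
- die_box: Fixed grey box, 150 (x) x 160 (y) x 55 mm high, with a 3 mm aluminium scrap tray bolted to its +y side. Origin at the centre of the box's underside; x points from the handle side to the hinge side (away from the robot), y to the tray, z up. A closed cover lies on top. A foot strip 6 mm thick juts out 20 mm in front and behind.
- cover_angle (a joint): Angle of the cover in rad: 0 shut, 1.05 is 60 degrees, stop at 1.75. Hinge line along the box's y at its far (+x) upper edge; positive lifts the handle side up and over away from the robot. Plate 146 (x) x 164 (y) x 5 mm, shut top face 60 mm above the worktop. It falls and springs shut: 2.5 to 4 N square to the plate at the handle bar holds it (straight up, 5 to 8 N at 60 degrees).
- cover: The cover with its bar handle, one rigid part of about 0.4 kg, swinging on the die box. Origin in the middle of the hinge line; axes as die_box when shut, turning with the cover.
- cover_top (a point): Fixed point on the middle of the shut cover's top face, axes as die_box, 60 mm above the worktop. The top reaches 82 mm to either side along y, 75 mm to -x and 71 mm to +x of it.
- cover_hinge (a point): Fixed point at the middle of the hinge line, 56.5 mm above the worktop, 79 mm behind the box's centre (+x of die_box); axes as die_box, the hinge line is its y.
- handle (a point): Steel bar handle on the cover's robot side. Origin in the bar's middle, 195 mm from the hinge line and level with it (z 56.5 mm) when shut. Round bar 12 mm thick along y, 102 mm free between two 8 mm arms that run to the plate; 45 mm from the bar's middle to the plate's edge. Axes as die_box when shut, turn with the cover; the bar can turn between the fingers.
- scrap_tray (a point): Fixed point in the middle of the tray's floor, 5 mm above the worktop, axes as die_box. The tray is open at the top, inside 164 (x) x 124 (y) mm, walls 30 mm above the worktop; its near wall touches the box's side, so what is pushed over the cover's +y edge drops into it.
- scrap_hex: Loose brass scrap, hexagonal stub 18 mm across flats and 18 mm high, 30 g; origin in its middle. Lies on the shut cover at the start.
- scrap_angle: Loose brass scrap, L shape 26 x 25 mm, 16 mm high, 30 g; origin near its middle. Lies on the shut cover at the start.
- scrap_notched: Loose brass scrap, notched bar 30 x 14 mm, 16 mm high, 30 g; origin in its middle. Lies on the shut cover at the start.
- bench_brush: Loose wooden block brush standing on its stiff, unbending bristles, 0.12 kg. Origin at the centre of the bristles' underside; x along the brush, z up. Bristles 118 (x) x 24 (y) mm, 26 mm high; wooden back 124 x 28 mm, z 26 to 40 mm; upright grip block 50 (x) x 18 (y) mm, z 40 to 93 mm.
- brush_grip (a point): Point in the middle of the brush's upright grip, 70 mm above the bristles' underside; axes as bench_brush. The grip is 18 mm thick along y.
- tape_roll: Roll of tan tape lying flat, 96 mm across, 48 mm high, origin under its centre. Leave alone.
- wire_spool: Spool of brass wire, 46 mm across, 26 mm high, origin under its centre. Leave alone.
- tin: Round white tin, 51 mm across, 22 mm high, origin under its centre. Leave alone.

How it is judged (in metres and radians):
On the way:
1. all three scrap pieces lie in the scrap tray, with the cover still shut (x of scrap_hex in the frame of scrap_tray between -0.082 and 0.082 m and y of scrap_hex in the frame of scrap_tray between -0.062 and 0.062 m and z of each of scrap_hex, scrap_angle, scrap_notched in the frame of scrap_tray below 0.04 m and x of scrap_angle in the frame of scrap_tray between -0.082 and 0.082 m and y of scrap_angle in the frame of scrap_tray between -0.062 and 0.062 m and x of scrap_notched in the frame of scrap_tray between -0.082 and 0.082 m and y of scrap_notched in the frame of scrap_tray between -0.062 and 0.062 m and value of joint cover_angle below 0.1 rad), for 0.2 s.
At the end, for the whole second after the job is handed in: All three scrap pieces rest in the tray; the brush rests on the worktop, let go and not touching the die box; the fingers hold the cover (over 1 N) with the TCP within 60 mm of the middle of the bar handle and the cover is still, 60 degrees open within 7 degrees, with nothing else propping it (x of scrap_hex in the frame of scrap_tray between -0.082 and 0.082 m and y of scrap_hex in the frame of scrap_tray between -0.062 and 0.062 m and z of each of scrap_hex, scrap_angle, scrap_notched in the frame of scrap_tray below 0.04 m and x of scrap_angle in the frame of scrap_tray between -0.082 and 0.082 m and y of scrap_angle in the frame of scrap_tray between -0.062 and 0.062 m and x of scrap_notched in the frame of scrap_tray between -0.082 and 0.082 m and y of scrap_notched in the frame of scrap_tray between -0.062 and 0.062 m and linear speed of each of scrap_hex, scrap_angle, scrap_notched, bench_brush below 0.03 m/s and value of joint cover_angle between 0.925 and 1.17 rad and velocity of joint cover_angle between -0.05 and 0.05 rad/s and contact force between the fingers and cover above 1 N and distance between the grasp point and handle below 0.06 m and contact force between each of the fingers, cover and bench_brush below 0.1 N and height (world z) of bench_brush below 0.03 m and contact force between bench_brush and die_box below 0.1 N and contact force between cover and scrap_hex below 0.1 N and contact force between cover and scrap_angle below 0.1 N and contact force between cover and scrap_notched below 0.1 N and contact force between each of cover, die_box and tape_roll below 0.1 N and contact force between each of cover, die_box and wire_spool below 0.1 N and contact force between each of cover, die_box and tin below 0.1 N); the arm keeps its last pose, push and grip.
It fails at once if the fingers or the arm push a scrap piece (contact force between any of the fingers, the arm and scrap_hex above 0.3 N or contact force between any of the fingers, the arm and scrap_angle above 0.3 N or contact force between any of the fingers, the arm and scrap_notched above 0.3 N).
It fails at once if the tape roll, wire spool or tin is moved by more than 30 mm (distance of any of tape_roll, wire_spool, tin from where it was at the start of the episode above 0.03 m).
It also fails if it takes over 61 s, if anything falls off the work surface, if the arm or the gripper's body presses on something with over 40 N, if the wrist force passes 120 N, or if a joint passes its speed limit or range.

## Robot

A 6-joint arm with a two-finger parallel gripper is mounted at the origin on a cart in front of the work surface, level with it; the furniture and walls round the work are solid. World frame = base frame: x ahead of the robot, y to its left, z up, the work surface at z = 0. Lengths are in mm, angles in rad, forces in N, time in s.
With the tool pointing down it reaches from about 325 to 875 mm from the base axis. Payload 4.4 kg.
Tool frame: the origin (TCP) lies between the finger pads, 19 mm behind the fingertips; this is the grasp point; z points along the fingers, y is the line along which they close (so a half turn about z gives the same grasp; the last joint's range is limited). The gripper opens to 85 mm and grips with 20 to 120 N. Pads are 22 mm wide; open, the fingers measure 114 mm over their backs; the gripper's body (76 mm by 85 mm) begins 54 mm behind the grasp point. The pads swing forward as they close: fully open they stand 13 mm farther back than shut.
Start: joints at [-1.409, 0.207, 1.542, -0, 1.393, -0.15], TCP at [176.382, -547.281, 249.982] pointing down, gripper open.
Joint ranges: [-2.73, 2.73], [-0.86, 2.22], [0.23, 2.46], [-1.11, 4.25], [0.08, 2.63], [-2.82, 2.82]. Speed limits (rad/s): [2.79, 2.79, 3.14, 3.14, 3.14, 3.14].

## Interface

Orientations are given as a unit quaternion [x, y, z, w].
In Python, from station import bot, effector, status, eyes, spotter gives the robot as it stands. Calls block until the motion is done:
- bot.move_to(position, orientation): joint-space move of the TCP to a pose.
- bot.move_straight(position, attitude=None, vel=150): straight line of the TCP; attitude=None keeps the orientation; vel is the mean speed in mm/s.
- bot.goto_joints(angles): joint-space move.
- effector.let_go() and effector.close(): open the fingers fully, or close them until they stop; the grip force is fixed at half the most.
- bot.wait(seconds).
- bot.solve_ik(position, orientation): joint angles nearest the present ones, or None.
- status.observe(): the state.
- eyes.read_camera(name): name is "side" or "top" or "wrist"; returns (picture, depth): 400x640x3 uint8, red, green, blue; 400x640 float32, mm along the optical axis (not along the pixel's ray), 0 where there is no reading.
- eyes.camera_params(name): a dict with "fx", "fy", "cx", "cy" (pixels), "R" (3x3) and "t" (3): a world point X has camera coordinates R X + t. Camera axes: x right, y down, z forward; pixel columns grow to the right and rows downward; lengths in mm; the calibration is good to about 2 mm. A picture is of the moment at which its call begins: read the wrist's pose just before it. camera_params takes no time and is no camera call; for the wrist camera it gives the pose at the moment of the call.
A pose or a line that the arm cannot do raises bot.IKError and nothing moves.
- bot.close_job(): hands the job in; it is judged then, once.
Trained networks look in the newest picture that a camera, given by its name, has taken for a name from the list of things; names that differ only in an ending like _2 or _b are one class to them, and where a whole thing is asked for, a point or a joint stands for the part that bears it (a point fixed in the world has none). Each returns a list of dicts, best first, with "confidence" (0 to 1); they miss things now and then, are a little off and sometimes report something else, mostly with a low value. They report only what shows in the picture. A call takes as long as a camera call.
- spotter.regions_of(camera, thing): "mask" (400x640 bool, what is visible of it).
- spotter.spot_point(camera, thing): "position" ([x, y, z] in mm, in world coordinates, good to about 4 mm: a listed point, or the origin of a listed thing).
The state is a dict: "t": time; "qpos": joint angles; "joint_vel": joint speeds; "tau": joint torques, N m; "tool_pos": TCP position; "tool_rot": TCP orientation; "force": force on the tool from outside, world axes, zero at the start; "moment": the same for the moment, N m; "finger_gap": finger opening in mm; "grasp_force": force on a finger pad.
Only numpy, scipy, OpenCV 4.12 (cv2) and the standard library are available. Lean on these libraries where they do the work, as an engineer would, in place of code of your own. Each camera call takes 0.05 s, during which the arm holds its last target. There are 200 camera calls.

## Working session

There is one attempt and no reset: what is moved stays moved. The work goes in short steps, each a Python script; the robot and the scene stay as the last script left them, time stands still between calls to the robot, and variables do not carry over. Pictures are saved under pics/ and viewed, at most 10 in all, crops included, and the job is handed in when it is done.

```bash
mkdir -p pics; ls; cat > look.py <<'E'
import numpy as np, cv2
from station import bot, effector, status, eyes, spotter
def snap(cam,name):
    p,d=eyes.read_camera(cam); cv2.imwrite(f'pics/{name}.png',p[:,:,::-1]); return p,d
def cloud(cam,d,mask,P=None):
    P=P or eyes.camera_params(cam); v,u=np.nonzero(mask&(d>0)); z=d[v,u]
    c=np.stack([(u-P['cx'])/P['fx']*z,(v-P['cy'])/P['fy']*z,z],1)
    return (c-np.array(P['t']))@np.array(P['R'])
E
python3 - <<'E'
from look import *
for cam in ['top','side']:
    p,d=snap(cam,cam+'0')
    for n in ['die_box','handle','cover_top','scrap_tray','cover_hinge','bench_brush','brush_grip','scrap_hex','scrap_angle','scrap_notched','tape_roll','wire_spool','tin']:
        r=spotter.spot_point(cam,n)
        print(cam,n,[(np.round(x['position']).tolist(),round(x['confidence'],2)) for x in r[:2]])
    for n in ['bench_brush','cover','die_box','scrap_hex','scrap_angle','scrap_notched']:
        for x in spotter.regions_of(cam,n)[:1]:
            c=cloud(cam,d,x['mask']); 
            print(cam,n,round(x['confidence'],2),len(c),c.min(0).round(),c.max(0).round(), cv2.minAreaRect(c[:,:2].astype(np.float32)))
            np.save(f'{cam}_{n}.npy',c)
print(status.observe())
E
```

```text
pics
station.py
top die_box [([559.0, -172.0, -5.0], 0.79)]
top handle [([446.0, -190.0, 60.0], 0.97)]
top cover_top [([559.0, -171.0, 62.0], 0.64)]
top scrap_tray [([537.0, -23.0, 4.0], 0.85), ([771.0, -282.0, -1.0], 0.56)]
top cover_hinge [([641.0, -162.0, 56.0], 0.97), ([536.0, -138.0, 68.0], 0.58)]
top bench_brush [([536.0, -421.0, -2.0], 0.91), ([560.0, -214.0, 67.0], 0.45)]
top brush_grip [([538.0, -416.0, 72.0], 0.82)]
top scrap_hex [([534.0, -136.0, 68.0], 0.37)]
top scrap_angle [([569.0, -172.0, 69.0], 0.64)]
top scrap_notched [([559.0, -212.0, 69.0], 0.51)]
top tape_roll [([686.0, -386.0, -3.0], 0.7), ([558.0, -172.0, 1.0], 0.37)]
top wire_spool [([807.0, -52.0, 2.0], 0.87), ([540.0, -416.0, 70.0], 0.44)]
top tin [([774.0, -283.0, -1.0], 0.89), ([569.0, -175.0, 70.0], 0.28)]
top bench_brush 0.59 719 [ 477. -450.   -5.] [ 599. -401.   98.] ((537.5096435546875, -427.01629638671875), (43.315189361572266, 122.87269592285156), 84.39584350585938)
top cover 0.8 4617 [ 432. -259.   -1.] [641. -82.  80.] ((537.3883666992188, -173.45925903320312), (206.33126831054688, 163.69549560546
[... 1911 characters left out ...]
7086715698242)
{'t': 2.0, 'qpos': array([-1.40951815e+00,  2.06613223e-01,  1.54152518e+00, -1.44714411e-05,
        1.39350872e+00, -1.50476311e-01]), 'joint_vel': array([0.00088995, 0.00022359, 0.00100549, 0.00135284, 0.0003396 ,
       0.00079043]), 'tau': array([ 1.34841903e-04, -3.83040690e+01, -2.91960937e+01, -2.34926083e-04,
        7.98110414e-04,  7.06115060e-07]), 'tool_pos': array([ 176.36513576, -547.2704568 ,  249.96218857]), 'tool_rot': array([ 9.87875523e-01,  1.55248029e-01, -7.26925768e-06, -2.71955945e-05]), 'force': array([ 0.07353888, -0.0125716 , -0.23326954]), 'moment': array([-0.01840278, -0.02949298,  0.02466164]), 'grasp_force': 0.0, 'finger_gap': 85.51947425793705}
```

```bash
python3 - <<'E'
import cv2,numpy as np
a=cv2.imread('pics/top0.png');b=cv2.imread('pics/side0.png')
cv2.imwrite('pics/m0.png',np.vstack([cv2.resize(a,(480,300)),cv2.resize(b,(480,300))]))
c=np.load('top_cover.npy');m=np.abs(c[:,2]-60)<6
# plate edge rect: exclude the handle
for f in ['top_cover','top_die_box']:
    c=np.load(f+'.npy')
    print(f,cv2.minAreaRect(c[(np.abs(c[:,2]-60)<8)&(c[:,0]>495)][:,:2].astype(np.float32)), cv2.minAreaRect(c[(c[:,1]>-90)&(c[:,2]<35)][:,:2].astype(np.float32)))
for f in ['top','side']:
    c=np.load(f+'_bench_brush.npy'); 
    t=c[c[:,2]>84]; w=c[(c[:,2]>30)&(c[:,2]<45)]
    print(f,len(t),len(w),cv2.minAreaRect(t[:,:2].astype(np.float32)),cv2.minAreaRect(w[:,:2].astype(np.float32)),t[:,2].mean())
E
```

```text
top_cover ((563.9390258789062, -170.1195526123047), (152.76893615722656, 163.9429168701172), 7.164041042327881) ((0.0, 0.0), (0.0, 0.0), 0.0)
top_die_box ((562.4202270507812, -170.16537475585938), (155.93460083007812, 163.71897888183594), 7.688292980194092) ((537.3673095703125, -26.447540283203125), (170.491943359375, 130.40220642089844), 6.63397741317749)
top 172 427 ((538.3951416015625, -419.8052978515625), (18.431690216064453, 47.99067687988281), 84.22289276123047) ((538.5076293945312, -418.884521484375), (29.481035232543945, 122.84565734863281), 82.3673095703125) 91.95341401176154
side 248 812 ((537.1487426757812, -421.7578430175781), (18.547924041748047, 45.89461135864258), 84.72074890136719) ((538.635498046875, -422.84698486328125), (28.7886962890625, 123.6925048828125), 84.92584228515625) 90.23839311970976
```

View pics/m0.png

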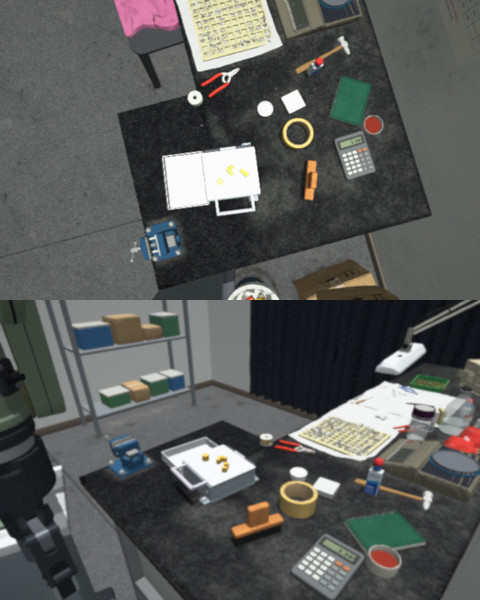

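The top view shows the orange brush at about (310,180), the box at (240,175) with its handle on the near side, and the tray to its left. The side view agrees with what the networks reported. Next I fit the box pose, check reach for the whole plan, then grasp the brush.

```bash
cat >> look.py <<'E'
from scipy.spatial.transform import Rotation as Rn
L=np.array([[-116,0],[79,0],[0,0],[0,0],[0,145.]])
W=np.array([[443.5,-188],[638,-161.5],[558,-171.5],[557,-171],[538.5,-25.5]])
l=L-L.mean(0);w=W-W.mean(0)
YAW=np.arctan2((l[:,0]*w[:,1]-l[:,1]*w[:,0]).sum(),(l*w).sum())
c_,s_=np.cos(YAW),np.sin(YAW);R2=np.array([[c_,-s_],[s_,c_]]);C=W.mean(0)-R2@L.mean(0)
def box(x,y,z): return [*(C+R2@[x,y]),z]
def down(a): return [np.cos(a/2),np.sin(a/2),0,0]
BY=np.radians(-5.3); BP=np.array([537.8,-420.3])
def tilt(deg,flip=False):   # tool z forward-down, deg from vertical, closing across the bar
    t=np.radians(deg); z=np.array([np.sin(t),0,-np.cos(t)]); y=np.array([np.cos(t),0,np.sin(t)])*(-1 if flip else 1)
    return (Rn.from_euler('z',YAW)*Rn.from_matrix(np.stack([np.cross(y,z),y,z],1))).as_quat().tolist()
def bar(a,r=195): return box(79-r*np.cos(a),0,56.5+r*np.sin(a))
E
python3 - <<'E'
from look import *
print(C,YAW,(W-C-(R2@L.T).T).round(1).tolist(),status.observe()['t'])
for n,p,q in [('g',[*BP,70],down(BY)),('s0',box(0,-78,131),down(YAW)),('s1',box(0,100,131),down(YAW))]: print(n,bot.solve_ik(p,q))
for d in (30,45):
  for f in (0,1):
    for a in (0,.5,1.05): 
        j=bot.solve_ik(bar(a),tilt(d,f)); print(d,f,a,None if j is None else np.round(j,2))
bot.move_to([*BP,150],down(BY))
bot.move_straight([*BP,70],vel=120)
effector.close()
s=status.observe();print(s['t'],s['tool_pos'],s['finger_gap'],s['grasp_force'],s['force'])
bot.move_straight([*BP,160])
s=status.observe();print(s['t'],s['tool_pos'],s['finger_gap'],s['force'])
snap('side','g')
E
```

```text
[ 558.26678605 -171.22759514] 0.13611766447797222 [[0.2, -1.0], [1.5, -1.0], [-0.3, -0.3], [-1.3, 0.2], [-0.1, 2.1]] 2.0
g [-7.89997336e-01  6.05892029e-01  1.38435073e+00 -4.44089210e-16
  1.15134990e+00  8.73301441e-01]
s0 [-5.51181355e-01  4.16928214e-01  1.52857283e+00 -4.44089210e-16
  1.19609161e+00  8.83497307e-01]
s1 [-2.89230457e-01  2.80995501e-01  1.71439408e+00 -4.44089210e-16
  1.14620307e+00  1.14544821e+00]
30 0 0 [-0.85  0.14  2.21  0.78  0.63 -1.6 ]
30 0 0.5 [-0.8  -0.04  2.13  0.59  0.81 -1.29]
30 0 1.05 [-0.66 -0.02  1.93  0.47  0.9  -1.02]
30 1 0 [-0.85  0.14  2.21  0.78  0.63  1.55]
30 1 0.5 [-0.8  -0.04  2.13  0.59  0.81  1.85]
30 1 1.05 [-0.66 -0.02  1.93  0.47  0.9   2.12]
45 0 0 [-1.02  0.21  2.32  1.3   0.73 -2.23]
45 0 0.5 [-0.95 -0.04  2.26  1.04  0.81 -1.8 ]
45 0 1.05 [-0.77 -0.07  2.09  0.89  0.8  -1.45]
45 1 0 [-1.02  0.21  2.32  1.3   0.73  0.91]
45 1 0.5 [-0.95 -0.04  2.26  1.04  0.81  1.34]
45 1 1.05 [-0.77 -0.07  2.09  0.89  0.8   1.69]
4.9083 [ 538.05790674 -420.51016092   70.40769932] 17.496338174902153 59.22077178955078 [-0.37476835  0.25491681  2.23644895]
5.6583 [ 537.14429654 -419.65269169  158.77138923] 17.452259479744157 [ 0.72999071 -0.74658872 -1.72015871]
```

View pics/g.png

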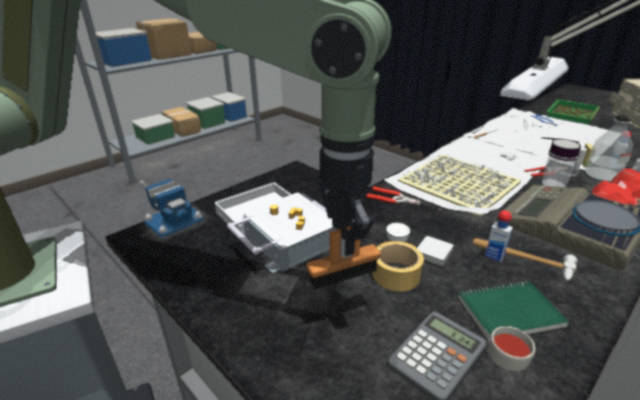

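The brush hangs level in the fingers at about (345,262). Now I sweep.

```bash
python3 - <<'E'
from look import *
bot.move_straight(box(0,-82,175),down(YAW),vel=200)
bot.move_straight(box(0,-80,132),vel=80)
s=status.observe();print(s['t'],s['tool_pos'],s['force'])
bot.move_straight(box(0,30,131.5),vel=60)
s=status.observe();print(s['t'],s['tool_pos'],s['force'],s['finger_gap'])
bot.move_straight(box(0,100,131.5),vel=60)
s=status.observe();print(s['t'],s['tool_pos'],s['force'])
bot.move_straight(box(0,100,180)); bot.move_straight(box(0,-120,200),vel=250)
print(status.observe()['t'])
p,d=snap('top','sw')
for cam in ['top','side']:
    if cam=='side': snap('side','sw2')
    for n in ['scrap_hex','scrap_angle','scrap_notched']:
        print(cam,n,[(np.round((np.array(x['position'])[:2]-C)@R2-[0,145]),round(x['position'][2]),round(x['confidence'],2)) for x in spotter.spot_point(cam,n)[:2]])
a=cv2.imread('pics/sw.png')[150:330,180:380];b=cv2.imread('pics/sw2.png')[150:330,180:380]
cv2.imwrite('pics/sw3.png',cv2.resize(np.hstack([a,b]),(800,360)))
E
```

```text
7.4083 [ 568.74320413 -250.29768075  131.01666652] [-0.96256806 -1.10052723 -0.88854724]
9.3917 [ 554.13125776 -141.61244222  131.39264406] [-0.00669514 -0.54221802 -1.2113407 ] 17.41962975723543
10.7083 [544.82035103 -72.52278305 131.54289557] [ 0.44873828  1.18035632 -1.87248806]
12.2167
top scrap_hex [(array([-30., -40.]), 10, 0.58)]
top scrap_angle [(array([  83., -148.]), 57, 0.65)]
top scrap_notched [(array([  1., -41.]), 20, 0.5)]
side scrap_hex [(array([   1., -261.]), 134, 0.67), (array([  80., -146.]), 56, 0.36)]
side scrap_angle [(array([  -2., -146.]), 58, 0.32)]
side scrap_notched []
```

View pics/sw3.png

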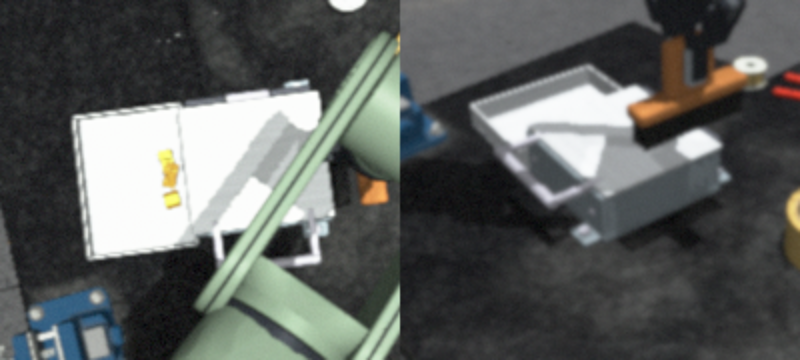

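All three pieces lie in the tray, at about (167,178) in the left crop, and the cover is clear. Next I put the brush back and move to the handle.

```bash
python3 - <<'E'
from look import *
bot.move_straight([*BP,130],down(BY),vel=200)
bot.move_straight([*BP,71],vel=80)
effector.let_go()
bot.move_straight([*BP,170],vel=150)
q=tilt(30,True); d=Rn.from_quat(q).apply([0,0,1]); b=np.array(bar(0))
bot.move_to((b-110*d).tolist(),q)
s=status.observe();print(s['t'],s['tool_pos'],s['finger_gap'],s['force'])
snap('side','h');p,dd=snap('wrist','hw')
for cam in ['side','wrist']:
    for n in ['handle','cover_hinge','bench_brush']: print(cam,n,[(np.round(x['position']).tolist(),round(x['confidence'],2)) for x in spotter.spot_point(cam,n)[:2]])
print(b)
cv2.imwrite('pics/h2.png',cv2.resize(np.hstack([cv2.imread('pics/h.png'),cv2.imread('pics/hw.png')]),(800,250)))
E
```

```text
16.9333 [ 389.60125553 -195.80945627  152.53666808] 85.98050714593025 [-0.09640758 -0.54256164  0.48404333]
side handle [([444.0, -187.0, 58.0], 0.95), ([538.0, -421.0, 66.0], 0.21)]
side cover_hinge [([635.0, -159.0, 55.0], 0.69)]
side bench_brush [([536.0, -421.0, 1.0], 0.85), ([636.0, -162.0, 54.0], 0.18)]
wrist handle [([441.0, -183.0, 59.0], 0.61)]
wrist cover_hinge [([638.0, -165.0, 56.0], 0.96)]
wrist bench_brush []
[ 443.33975293 -186.96853088   56.5       ]
```

View pics/h2.png

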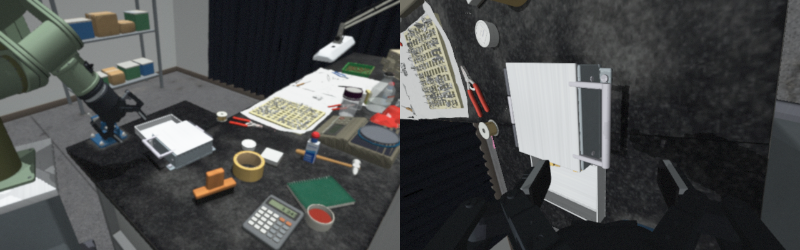

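The brush stands free at about (213,190) in the side view. In the wrist view the bar, at column 603, sits midway between the fingers at 540 and 675. I go in and close.

```bash
python3 - <<'E'
from look import *
b=np.array(bar(0))
def st(m):
    s=status.observe();print(m,round(s['t'],1),s['tool_pos'].round(1),'F',s['force'].round(1),'M',s['moment'].round(1),round(s['finger_gap'],1),round(s['grasp_force'],1))
st('pre')
bot.move_straight(b.tolist(),vel=80); st('in')
effector.close(); st('closed'); bot.wait(.3); st('w')
for a in np.arange(.1,.31,.1):
    bot.move_straight(bar(a),vel=60); st(a)
E
```

```text
pre 17.3 [ 389.2 -194.8  151.9] F [ 0.5 -0.  -0.3] M [-0.1  0.3  0. ] 85.2 0.0
in 18.9 [ 443.5 -187.3   56.9] F [ 0.6 -0.2  0.5] M [-0.1  0.3  0. ] 85.5 0.0
closed 19.5 [ 442.2 -187.1   55.7] F [-5.6 -2.2  0.8] M [-0.3  1.1 -0.1] 10.2 58.4
w 19.8 [ 442.2 -187.1   55.7] F [-5.8 -2.1 -0.1] M [-0.4  1.  -0.1] 9.7 58.4
0.1 20.3 [ 442.8 -187.    75. ] F [-6.  -2.9 -2. ] M [-0.5  1.4 -0.2] 10.3 58.4
0.2 20.8 [ 445.2 -186.7   93.9] F [-8.6 -4.7 -2.8] M [-0.7  1.8 -0.3] 10.3 58.4
0.30000000000000004 21.3 [ 449.2 -186.1  112.4] F [-14.8  -4.9   1.1] M [-0.8  2.3 -0.4] 9.9 58.5
```

The bar is held. A small radial force is building, so I follow a slightly larger radius and keep watching it.

```bash
python3 - <<'E'
from look import *
r=196.
for a in np.append(np.arange(.4,1.0,.1),[1.0,1.05]):
    bot.move_straight(bar(a,r),vel=60)
    s=status.observe(); F=s['force']; rad=np.dot(F,[-np.cos(a)*c_,-np.cos(a)*s_,np.sin(a)])
    print(round(a,2),round(s['t'],1),s['tool_pos'].round(1),F.round(1),'rad',round(rad,1),round(r,1),round(s['finger_gap'],1),round(s['grasp_force'],1))
    r+=float(np.clip(rad*.1,-1.5,1.5))
bot.wait(.5)
p,d=snap('side','o'); P,D=snap('top','o2')
h=np.array(box(79,0,56.5))
for cam in ['side','top']:
    for n in ['handle','cover_hinge','bench_brush','scrap_hex','scrap_notched','scrap_angle','cover']: print(cam,n,[(np.round(x['position']).tolist(),round(x['confidence'],2)) for x in spotter.spot_point(cam,n)[:2]])
for cam,dd in (('side',d),('top',D)):
    for m in spotter.regions_of(cam,'cover')[:1]:
        c=cloud(cam,dd,m['mask']); u=(c-h); x=-(u[:,0]*c_+u[:,1]*s_); y=-u[:,0]*s_+u[:,1]*c_
        k=(np.abs(y)<85)&(x>10)&(u[:,2]>20); print(cam,len(c),k.sum(),np.median(np.arctan2(u[k,2],x[k])) if k.any() else None)
cv2.imwrite('pics/o3.png',cv2.resize(np.hstack([cv2.imread('pics/o.png')[100:330,100:420],cv2.imread('pics/o2.png')[130:360,150:470]]),(800,288)))
E
```

```text
0.4 21.7 [ 455.3 -185.3  131.3] [-10.9  -4.8   0.2] rad 10.6 196.0 9.9 58.5
0.5 22.2 [ 463.2 -184.3  150. ] [-11.2  -3.7   2.2] rad 11.2 197.1 9.8 58.7
0.6 22.7 [ 473.  -182.9  167.5] [-7.6 -4.3 -0.7] rad 6.4 198.2 9.6 58.9
0.7 23.2 [ 484.6 -181.4  184.3] [-11.7  -3.2   4.9] rad 12.3 198.8 9.4 58.9
0.8 23.7 [ 497.7 -179.7  199.4] [-5.3 -2.7 -0.2] rad 3.8 200.0 9.9 59.3
0.9 24.1 [ 512.9 -177.6  213.9] [-7.7 -1.9  3.7] rad 7.8 200.4 10.2 59.2
1.0 24.6 [ 528.4 -175.5  225.5] [-5.7 -4.1  1.9] rad 4.9 201.2 10.0 59.4
1.05 24.9 [ 536.9 -174.4  231.2] [-3.9 -3.8  0.4] rad 2.6 201.7 9.6 59.7
side handle [([540.0, -173.0, 227.0], 0.88)]
side cover_hinge [([638.0, -161.0, 52.0], 0.83)]
side bench_brush [([538.0, -423.0, -2.0], 0.68)]
side scrap_hex []
side scrap_notched [([637.0, -160.0, 55.0], 0.41)]
side scrap_angle []
side cover [([633.0, -156.0, 56.0], 0.84), ([636.0, -162.0, 55.0], 0.21)]
top handle [([542.0, -178.0, 227.0], 0.87), ([541.0, -418.0, 73.0], 0.43)]
top cover_hinge [([640.0, -165.0, 58.0], 0.84), ([558.0, -168.0, 62.0], 0.23)]
top bench_brush [([535.0, -422.0, -3.0], 0.66)]
top scrap_hex [([512.0, -69.0, 10.0], 0.56)]
top scrap_notched [([534.0, -420.0, -1.0], 0.62), ([542.0, -69.0, 18.0], 0.49)]
top scrap_angle [([563.0, -65.0, 16.0], 0.49)]
top cover [([636.0, -164.0, 57.0], 0.93), ([544.0, -176.0, 227.0], 0.52)]
side 1424 1247 1.030002222222635
top 2741 2456 1.0709258362341354
```

View pics/o3.png

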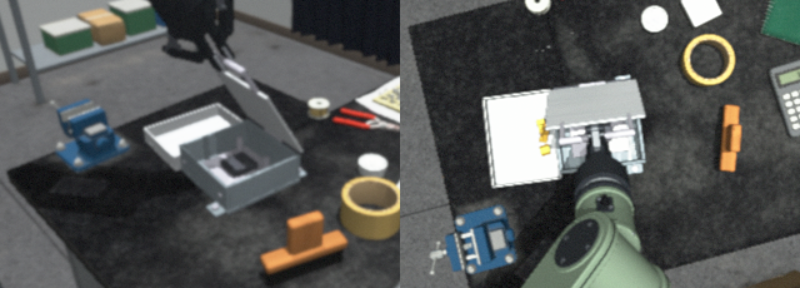

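The cover stands at about 1.05 rad, held by the bar. The scraps are in the tray at about (545,137) and the brush stands free at (732,138).

```bash
python3 - <<'E'
from look import *
s=status.observe();print(s['t'],s['tool_pos'],s['force'],s['grasp_force'],np.abs(s['joint_vel']).max())
print(bot.close_job())
E
```

```text
26.35 [ 536.65322797 -174.43848798  231.08445671] [-3.26772864 -3.94090059  0.36780076] 59.68596160411835 0.0020973076648349567
the job is handed in; nothing more can be done
None
```

I handed the job in at 26.4 s: all three scraps are in the tray, the brush stands on the worktop clear of the die box, and the arm is holding the cover about 60° open (measured 1.03–1.07 rad); no verdict was returned.

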